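# Seasoning pots from tray to rack, in cooking order

## Robot

A 7-joint arm with a two-finger parallel gripper is mounted at the origin on the work surface. World frame = base frame: x ahead of the robot, y to its left, z up, the work surface at z = 0. Lengths are in m, angles in degrees, forces in N, time in s.
With the tool pointing down it reaches from about 0.4 to 0.85 m from the base axis. Payload 4.5 kg.
Tool frame: the origin (TCP) lies midway between the tips of the shut fingers; the grasp point (between the pads) lies 19 mm behind it; z points along the fingers, y is the line along which they close (so a half turn about z gives the same grasp; the last joint's range is limited). The gripper opens to 88 mm and grips with 3 to 60 N. Pads are 18 mm wide; open, the fingers measure 123 mm over their backs; the gripper's body (75 mm by 187 mm) begins 45 mm behind the grasp point.
Start: joints at [70.921, 39.483, -11.15, 89.685, 9.013, 51.709, -12.324], TCP at [0.224, -0.583, 0.239] pointing down, gripper open.
Joint ranges: [-172.22, 172.22], [-26.19, 119.32], [-84.43, 86.54], [7.71, 146.69], [-57.33, 237.33], [2.42, 119.75], [-152.13, 152.13]. Speed limits (degrees/s): [147.25, 147.25, 180, 180, 180, 180, 180].

## Interface

Orientations are given as a 3x3 rotation matrix whose columns are the frame's x, y, z axes.
In Python, from bench import ctrl gives the robot as it stands. The module is installed in compiled form; this text tells all that it offers. Calls block until the motion is done:
- ctrl.reach(position, orientation): joint-space move of the TCP to a pose.
- ctrl.move_linear(position, velocity=0.15, orientation=None, force_limit=None): straight line of the TCP; orientation=None keeps the orientation; velocity is the mean speed in m/s. With force_limit (N) it stops when the force on the tool has changed by that much, and returns True; else False.
- ctrl.move_j(angles): joint-space move.
- ctrl.grip(opening): finger opening in m; the grip force is fixed at half the most; returns when the fingers have stopped.
- ctrl.wait(seconds).
- ctrl.inverse_kinematics(position, orientation): joint angles nearest the present ones, or None.
- ctrl.sense(): the state.
- ctrl.grab_frame(name): name is "side" or "top" or "wrist"; returns a dict with "pixels" (480x640x3 uint8, blue, green, red), "vfov" (degrees; the focal length in pixels is half the picture's height over the tangent of half this angle, whatever the lens; pixels are square), "cx", "cy" (the principal point, pixels), "D" ([k1, k2, p1, p2, k3] as OpenCV has them; the pictures are not rectified), "rvec" (rotation vector, rad) and "tvec" (3), from world to camera coordinates, as OpenCV has them. Camera axes: x right, y down, z forward; pixel columns grow to the right and rows downward; lengths in m; the calibration is good to about 2 mm. A picture is of the moment at which its call begins. There is no depth.
A pose or a line that the arm cannot do raises ctrl.Unreachable and nothing moves.
- ctrl.job_done(): hands the job in; it is judged then, once.
The state is a dict: "clock": time; "joints": joint angles; "joint_velocities": joint speeds; "joint_efforts": joint torques, N m; "eef_pos": TCP position; "orientation": TCP orientation; "wrist_force": force on the tool from outside, world axes, zero at the start; "ft_torque": the same for the moment, N m; "opening": finger opening in m; "grasp_force": force on a finger pad.
Only numpy, scipy, OpenCV 4.12 (cv2) and the standard library are available. Lean on these libraries where they do the work, as an engineer would, in place of code of your own. Each camera call takes 0.05 s, during which the arm holds its last target. There are 200 camera calls.

## Task

The four seasoning pots stand on the tray in the order the cook uses them, counted from the tray's blue end. Move them to the rack in that same order counted from the rack's blue end (the blue ends face opposite ways), one pot standing upright on the floor of each bay. Set each pot down rather than dropping it, and do not tip any over.

Things in the scene. Friction and masses are not known exactly. Their poses are not given: they have to be found in the camera images.
- pot_red: loose white enamel pot, 48 mm diameter, straight sides to 46 mm; red lid fixed on (dome to 56 mm, round knob 16 mm wide to 68 mm). 110 to 230 g. Origin: centre of underside, z up; yaw means nothing. Starts within 5 mm of the red coaster's centre. Pots in a row are only some 28 mm apart: room for fingers is on the row's long sides (closing along tray or rack x).
- pot_yellow: loose white enamel pot, 48 mm diameter, straight sides to 46 mm; yellow lid fixed on (dome to 56 mm, round knob 16 mm wide to 68 mm). 110 to 230 g. Origin: centre of underside, z up; yaw means nothing. Starts within 5 mm of the yellow coaster's centre. Pots in a row are only some 28 mm apart: room for fingers is on the row's long sides (closing along tray or rack x).
- pot_green: loose white enamel pot, 48 mm diameter, straight sides to 46 mm; green lid fixed on (dome to 56 mm, round knob 16 mm wide to 68 mm). 110 to 230 g. Origin: centre of underside, z up; yaw means nothing. Starts within 5 mm of the green coaster's centre. Pots in a row are only some 28 mm apart: room for fingers is on the row's long sides (closing along tray or rack x).
- pot_black: loose white enamel pot, 48 mm diameter, straight sides to 46 mm; black lid fixed on (dome to 56 mm, round knob 16 mm wide to 68 mm). 110 to 230 g. Origin: centre of underside, z up; yaw means nothing. Starts within 5 mm of the black coaster's centre. Pots in a row are only some 28 mm apart: room for fingers is on the row's long sides (closing along tray or rack x).
- coaster_red: red square coaster, 70 x 66 x 3 mm, fixed to the tray's floor under the red pot; it stays and so shows where that pot stood. Origin: centre of underside; its top is 13 mm above the table; axes as the tray's. The four coasters lie on the tray's y axis at 114, 38, -38, -114 mm; which is where changes.
- coaster_yellow: yellow square coaster, 70 x 66 x 3 mm, fixed to the tray's floor under the yellow pot; it stays and so shows where that pot stood. Origin: centre of underside; its top is 13 mm above the table; axes as the tray's. The four coasters lie on the tray's y axis at 114, 38, -38, -114 mm; which is where changes.
- coaster_green: green square coaster, 70 x 66 x 3 mm, fixed to the tray's floor under the green pot; it stays and so shows where that pot stood. Origin: centre of underside; its top is 13 mm above the table; axes as the tray's. The four coasters lie on the tray's y axis at 114, 38, -38, -114 mm; which is where changes.
- coaster_black: black square coaster, 70 x 66 x 3 mm, fixed to the tray's floor under the black pot; it stays and so shows where that pot stood. Origin: centre of underside; its top is 13 mm above the table; axes as the tray's. The four coasters lie on the tray's y axis at 114, 38, -38, -114 mm; which is where changes.
- tray: fixed low wooden tray, 96 x 328 mm, a row of four coasters along its y axis. +y end: blue end board 40 mm high; other end plain, 16 mm high; long rims 16 mm high. Origin: centre of underside, on the table. Tray and rack lie side by side, lengths within 0.15 rad of world y, either one nearer the robot. An oil bottle (170 mm high), a bowl and a crock stand unlisted beyond the row ends.
- rack: fixed light-wood rack, 84 x 328 mm, four empty bays centred at x = 0, y = -114, -38, 38, 114 mm. -y end: blue end board 70 mm high (the tray's blue end is +y); other end plain, 55 mm high. Bay floors 40 mm above the origin; bays 72 mm along x, 70 along y; dividers rise 15 mm and long side lips (6 mm thick) 8 mm above the floor. Origin: centre of underside, on the table.
Things that resemble listed ones, but are neither listed nor needed, are in the scene too. Leave any orange, purple or turquoise look-alike of the pot_yellow alone.

How it is judged (in metres and radians):
At the end, for the whole second after the job is handed in: Each pot is in the rack bay with the same place from the blue end as its coaster has on the tray: within 17 mm along and 15 mm across of the bay's centre (anywhere it stands free), 4 mm of the bay floor's height, tilt below 0.1 rad, at rest (0.02 m/s, 0.3 rad/s) (((y of coaster_red in the frame of tray between 0.094 and 0.134 m and y of pot_red in the frame of rack between -0.131 and -0.097 m) or (y of coaster_red in the frame of tray between 0.018 and 0.058 m and y of pot_red in the frame of rack between -0.055 and -0.021 m) or (y of coaster_red in the frame of tray between -0.058 and -0.018 m and y of pot_red in the frame of rack between 0.021 and 0.055 m) or (y of coaster_red in the frame of tray between -0.134 and -0.094 m and y of pot_red in the frame of rack between 0.097 and 0.131 m)) and x of pot_red in the frame of rack between -0.015 and 0.015 m and z of pot_red in the frame of rack between 0.036 and 0.044 m and angle between each of pot_red, pot_yellow, pot_green, pot_black's own z axis and vertical below 0.1 rad and linear speed of each of pot_red, pot_yellow, pot_green, pot_black below 0.02 m/s and angular speed of each of pot_red, pot_yellow, pot_green, pot_black below 0.3 rad/s and ((y of coaster_yellow in the frame of tray between 0.094 and 0.134 m and y of pot_yellow in the frame of rack between -0.131 and -0.097 m) or (y of coaster_yellow in the frame of tray between 0.018 and 0.058 m and y of pot_yellow in the frame of rack between -0.055 and -0.021 m) or (y of coaster_yellow in the frame of tray between -0.058 and -0.018 m and y of pot_yellow in the frame of rack between 0.021 and 0.055 m) or (y of coaster_yellow in the frame of tray between -0.134 and -0.094 m and y of pot_yellow in the frame of rack between 0.097 and 0.131 m)) and x of pot_yellow in the frame of rack between -0.015 and 0.015 m and z of pot_yellow in the frame of rack between 0.036 and 0.044 m and ((y of coaster_green in the frame of tray between 0.094 and 0.134 m and y of pot_green in the frame of rack between -0.131 and -0.097 m) or (y of coaster_green in the frame of tray between 0.018 and 0.058 m and y of pot_green in the frame of rack between -0.055 and -0.021 m) or (y of coaster_green in the frame of tray between -0.058 and -0.018 m and y of pot_green in the frame of rack between 0.021 and 0.055 m) or (y of coaster_green in the frame of tray between -0.134 and -0.094 m and y of pot_green in the frame of rack between 0.097 and 0.131 m)) and x of pot_green in the frame of rack between -0.015 and 0.015 m and z of pot_green in the frame of rack between 0.036 and 0.044 m and ((y of coaster_black in the frame of tray between 0.094 and 0.134 m and y of pot_black in the frame of rack between -0.131 and -0.097 m) or (y of coaster_black in the frame of tray between 0.018 and 0.058 m and y of pot_black in the frame of rack between -0.055 and -0.021 m) or (y of coaster_black in the frame of tray between -0.058 and -0.018 m and y of pot_black in the frame of rack between 0.021 and 0.055 m) or (y of coaster_black in the frame of tray between -0.134 and -0.094 m and y of pot_black in the frame of rack between 0.097 and 0.131 m)) and x of pot_black in the frame of rack between -0.015 and 0.015 m and z of pot_black in the frame of rack between 0.036 and 0.044 m); the robot touches nothing.
It fails at once if a pot tips over (more than 0.6 rad) (angle between any of pot_red, pot_yellow, pot_green, pot_black's own z axis and vertical above 0.6 rad).
It fails at once if a pot is dropped: its underside is more than 65 mm above the table (25 mm above the rack's floor) while the fingers do not hold it ((height (world z) of pot_red above 0.065 m and contact force between pot_red and the fingers below 0.05 N) or (height (world z) of pot_yellow above 0.065 m and contact force between pot_yellow and the fingers below 0.05 N) or (height (world z) of pot_green above 0.065 m and contact force between pot_green and the fingers below 0.05 N) or (height (world z) of pot_black above 0.065 m and contact force between pot_black and the fingers below 0.05 N)).
It also fails if it takes over 96 s, if anything falls off the work surface, if the arm or the gripper's body presses on something with over 40 N, if the wrist force passes 120 N, or if a joint passes its speed limit or range.

## Working session

There is one attempt and no reset: what is moved stays moved. The work goes in short steps, each a Python script; the robot and the scene stay as the last script left them, time stands still between calls to the robot, and variables do not carry over. Pictures are saved under pics/ and viewed, at most 14 in all, crops included, and the job is handed in when it is done.

```bash
mkdir -p pics
python3 - <<'E'
from bench import ctrl
import cv2,pickle
d={}
for n in("top","side"):
    f=ctrl.grab_frame(n); d[n]=f; cv2.imwrite(f"pics/{n}0.png",f["pixels"])
    print(n,f["vfov"],f["cx"],f["cy"],f["D"],f["rvec"],f["tvec"])
pickle.dump(d,open("f0.pkl","wb"))
print(ctrl.sense()["clock"])
E
```

```text
top 48.54652868057197 311.1643179950248 238.2765150067286 [-0.07088018  0.          0.          0.          0.        ] [ 2.20096199 -2.17647748  0.0853754 ] [-0.06381869  0.48849793  0.71146883]
side 44.13485543156726 323.09136221648123 245.9766826163889 [-0.17552331  0.          0.          0.          0.        ] [ 0.78929821 -2.44669092  1.24378879] [0.37035878 0.2375301  0.61261664]
0.1
```

View pics/top0.png

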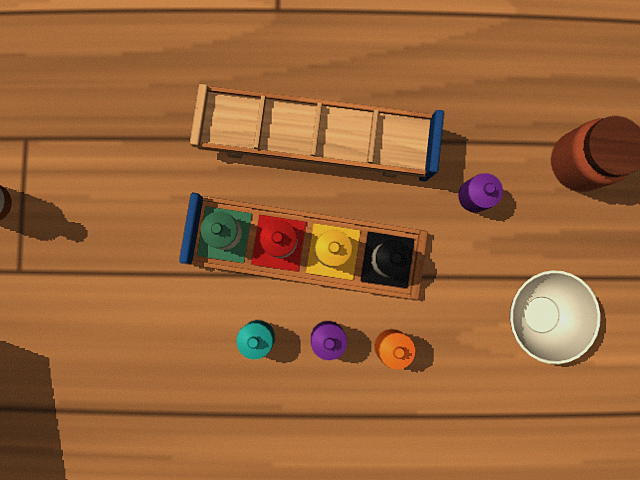

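View pics/side0.png

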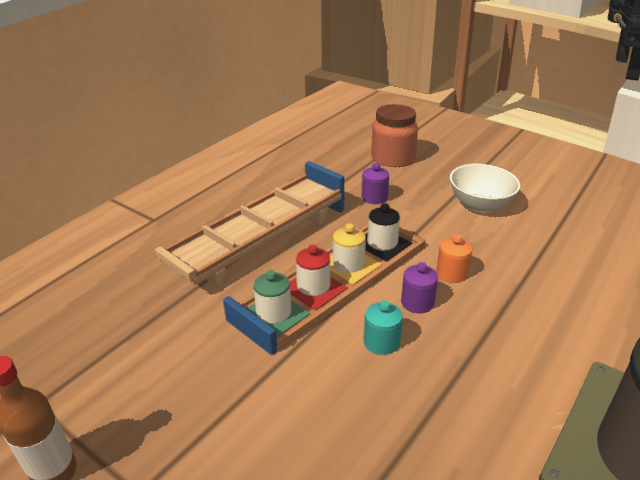

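Top view: tray in the middle, with its blue board at the left (190,230). Pots from its blue end are green (218,229), red (278,238), yellow (334,248) and black (390,258). The rack is above, with its blue board at the right (436,143). Look-alikes are turquoise (255,340), purple (329,341) and (482,190), and orange (397,350); they differ in colour and body from the four white, coloured-lid pots on coasters. I'll confirm in enlarged crops.

Run:
```python
import cv2
for n,(x,y,w,h,s) in {"top":(178,76,272,236,2.5),"side":(155,155,280,200,2.8)}.items():
    im=cv2.imread(f"pics/{n}0.png")[y:y+h,x:x+w]
    cv2.imwrite(f"pics/{n}0c.png",cv2.resize(im,None,fx=s,fy=s,interpolation=cv2.INTER_CUBIC))
```

```text
(no output)
```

View pics/top0c.png

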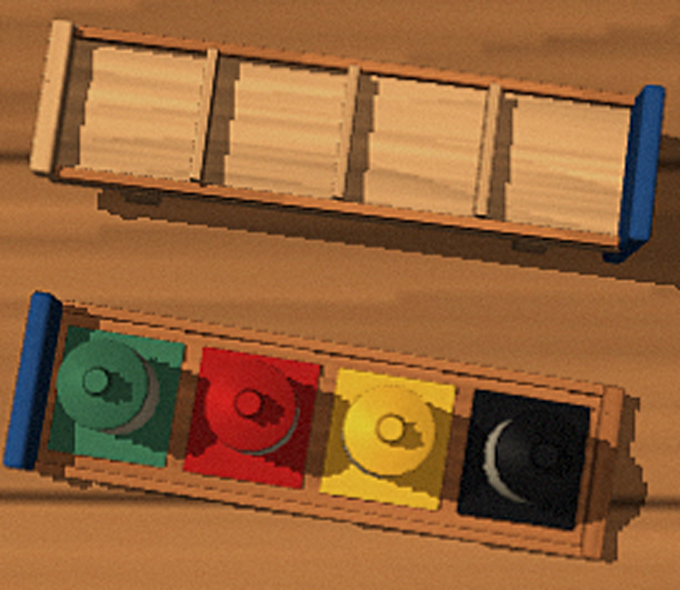

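View pics/side0c.png

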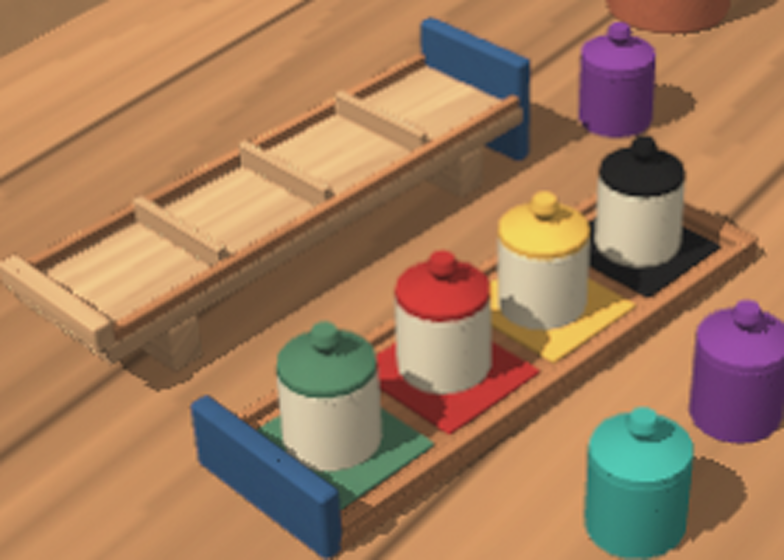

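The enlarged crops confirm the order from the tray's blue end: green, red, yellow, black. I also read the coaster corners, divider ends and knob centres from them.

```bash
cat > geo.py <<'E'
import cv2,pickle,numpy as np
from scipy.optimize import least_squares
def cam(f):
    F=240/np.tan(np.radians(f["vfov"])/2)
    return np.array([[F,0,f["cx"]],[0,F,f["cy"]],[0,0,1]]),np.array(f["D"]),np.array(f["rvec"]),np.array(f["tvec"])
def proj(f,P):
    K,D,r,t=cam(f); return cv2.projectPoints(np.float64(P).reshape(-1,1,3),r,t,K,D)[0][:,0]
def tri(obs): # [(frame,uv),...]
    g=lambda p:np.ravel([proj(f,p)[0]-uv for f,uv in obs])
    s=least_squares(g,[.55,-.4,.05]); return s.x,np.abs(s.fun).max()
def fit(obs,x0): # obs: (frame, local xyz, uv) -> x,y,z,yaw
    def g(q):
        c,s=np.cos(q[3]),np.sin(q[3]); R=np.array([[c,-s,0],[s,c,0],[0,0,1]])
        return np.ravel([proj(f,R@np.array(l)+q[:3])[0]-uv for f,l,uv in obs])
    s=least_squares(g,x0); return s.x,s.fun
E
cat > m1.py <<'E'
from geo import *
d=pickle.load(open("f0.pkl","rb")); T,S=d["top"],d["side"]
tp=lambda u,v:np.array([178+(u+.5)/2.5-.5,76+(v+.5)/2.5-.5]); sp=lambda u,v:np.array([155+(u+.5)/2.8-.5,155+(v+.5)/2.8-.5])
kn=dict(green=((97,381),(324,336)),red=((250,404),(442,265)),yellow=((392,430),(545,206)),black=((545,456),(644,149)))
knobs={}
for k,(a,b) in kn.items():
    p,e=tri([(T,tp(*a)),(S,sp(*b))]); knobs[k]=p; print(k,p.round(4),e.round(2))
div=[(.076,(212,52),(198,183),(140,203),(224,253)),(0,(355,68),(341,199),(245,146),(328,192)),(-.076,(495,85),(482,216),(340,96),(424,136))]
o=[]
for y,a,b,c,e in div:
    for x,t,s in((.036,a,c),(-.036,b,e)):
        o+=[(T,(x,y,.055),tp(*t)),(S,(x,y,.055),sp(*s))]
        print("div",tri([(T,tp(*t)),(S,sp(*s))])[0].round(4))
rack,r=fit(o,[.65,-.4,0,0]); print("rack",rack.round(4),np.sqrt((r**2).mean()),np.abs(r).max())
co=[(.038,(204,347),(321,364),(304,489),(183,471),(540,370),(447,430)),(-.038,(337,370),(456,385),(440,510),(320,492),(635,303),(549,360)),
 (-.114,(474,390),(591,406),(576,529),(458,514),(720,243),(650,294)),(.114,None,(186,343),(166,467),None,(433,441),None)]
best=None
for hx,hy in((.035,.033),(.033,.035)):
    o=[]
    for y,tl,tr,br,bl,r_,b_ in co:
        for sx,sy,p,m,f in((1,1,tl,tp,T),(1,-1,tr,tp,T),(-1,-1,br,tp,T),(-1,1,bl,tp,T),(-1,-1,r_,sp,S),(-1,1,b_,sp,S)):
            if p: o.append((f,(sx*hx,y+sy*hy,.013),m(*p)))
    q,r=fit(o,[.5,-.4,0,0]); print("tray",q.round(4),np.sqrt((r**2).mean()),np.abs(r).max())
    if hx==.035: tray=q
c,s=np.cos(tray[3]),np.sin(tray[3])
for k,p in knobs.items(): v=p[:2]-tray[:2]; print(k,"in tray",[round(c*v[0]+s*v[1],4),round(-s*v[0]+c*v[1],4)])
for n,px in(("turq",(253,343)),("pur",(330,343)),("or",(402,353))): pass
for n,t,s in(("turq",(253,342),(155+643/2.8,155+418/2.8)),("pur",(329,343),(155+747/2.8,155+312/2.8)),("or",(402,353),(458,239))):
    print(n,tri([(T,np.array(t)),(S,np.array(s))])[0].round(3))
pickle.dump((tray,rack,knobs),open("m1.pkl","wb"))
E
python3 m1.py
```

```text
green [0.4965 0.0618 0.0749] 0.12
red [ 0.486  -0.0156  0.0737] 0.03
yellow [ 0.4736 -0.0876  0.0736] 0.0
black [ 0.4612 -0.1654  0.0728] 0.12
div [0.6761 0.0087 0.0495]
div [0.6053 0.0154 0.049 ]
div [ 0.6682 -0.0681  0.0495]
div [ 0.5978 -0.0606  0.0487]
div [ 0.6601 -0.1433  0.0491]
div [ 0.5891 -0.1357  0.05  ]
rack [ 0.6328 -0.0639 -0.0057 -0.1054] 0.45176371887284006 1.0708535972760842
tray [ 0.4778 -0.0513 -0.0023 -0.1424] 0.5497887359100557 1.572486157171511
tray [ 0.4774 -0.0512 -0.0031 -0.1408] 1.246091524862574 2.780557538290566
green in tray [np.float64(0.0025), np.float64(0.1146)]
red in tray [np.float64(0.003), np.float64(0.0364)]
yellow in tray [np.float64(0.001), np.float64(-0.0365)]
black in tray [np.float64(-0.0002), np.float64(-0.1153)]
turq [0.353 0.014 0.063]
pur [ 0.352 -0.082  0.062]
or [ 0.341 -0.176  0.059]
```

```bash
cat > rob.py <<'E'
from geo import *
from bench import ctrl
def ori(yaw,flip):
    y=np.array([np.cos(yaw),np.sin(yaw),0])*flip; z=np.array([0,0,-1.]); return np.column_stack([np.cross(y,z),y,z])
E
python3 - <<'E'
from rob import *
tray,rack,kn=pickle.load(open("m1.pkl","rb"))
for fl in(1,-1):
    for p in([.6328,-.064,.3],[.497,.062,.026],[.461,-.165,.026],[.645,.05,.055],[.62,-.178,.055]):
        j=ctrl.inverse_kinematics(p,ori(-.12,fl)); print(fl,p,None if j is None else np.round(j,0))
E
```

```text
1 [0.6328, -0.064, 0.3] [ 17.  39. -29.  83.  20.  64. -22.]
1 [0.497, 0.062, 0.026] [-10.  52.  -5. 119.  21.  10. -40.]
1 [0.461, -0.165, 0.026] [ 18.  52.  -7. 121.  34.   9. -26.]
1 [0.645, 0.05, 0.055] [  1.  56. -18.  92.  25.  36. -37.]
1 [0.62, -0.178, 0.055] [ 20.  55. -16.  93.  23.  35. -15.]
-1 [0.6328, -0.064, 0.3] [ -28.   56.   75.   85.  -54.   80. -138.]
-1 [0.497, 0.062, 0.026] [ -21.   54.   14.  119.  -56.   14. -144.]
-1 [0.461, -0.165, 0.026] [  10.   53.    8.  121.  -42.    9. -131.]
-1 [0.645, 0.05, 0.055] [ -27.   62.   38.   94.  -52.   44. -151.]
-1 [0.62, -0.178, 0.055] [  -1.   58.   24.   94.  -36.   37. -144.]
```

Run:
```python
from rob import *
import time
w=[]
for i,p in enumerate(([.58,.0,.36],[.58,-.12,.36])):
    ctrl.reach(p,ori(-.12,1)); ctrl.wait(.2)
    f=ctrl.grab_frame("wrist"); w.append(f); cv2.imwrite(f"pics/w{i}.png",f["pixels"])
pickle.dump(w,open("w.pkl","wb")); print(ctrl.sense()["clock"])
```

```text
3.6167
```

View pics/w0.png

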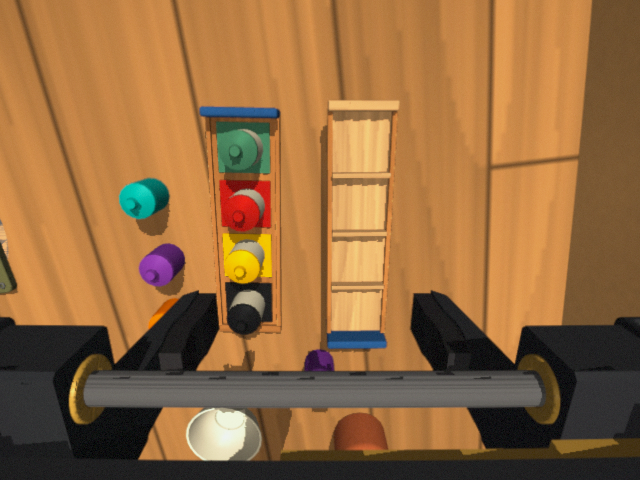

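View pics/w1.png

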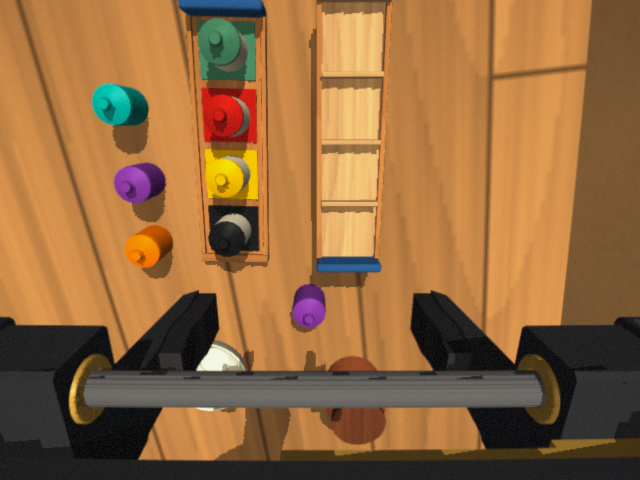

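Wrist views: the tray is at the left with its blue board at the top, and the rack is to its right with its blue board at the bottom, so all is consistent. Dividers in w0 are at rows 176, 234 and 288. I'll fit all four frames jointly.

```bash
cat >> m1.py <<'E'
print("---")
W0,W1=pickle.load(open("w.pkl","rb"))
A=np.array
kw=dict(green=((236,152),(216,39)),red=((239,216),(220,116)),yellow=((240,272),(221,180)),black=((242,324),(225,245)))
for k,(a,b) in kw.items():
    p4,e4=tri([(T,tp(*kn[k][0])),(S,sp(*kn[k][1])),(W0,A(a)),(W1,A(b))]); knobs[k]=p4
    pw,ew=tri([(W0,A(a)),(W1,A(b))]); print(k,p4.round(4),e4.round(2),"wrist only",pw.round(4),ew.round(2))
wd=[(.076,(390,175),(333,176),(384,72),(321,74)),(0,(387,233),(332,234),(381,141),(321,142)),(-.076,(384,287),(331,288),(378,204),(321,204))]
ow=[];oa=[]
for (y,a,b,c,e),(y,f,g,h,i) in zip(div,wd):
    for x,t,s,u,v in((.036,a,c,f,h),(-.036,b,e,g,i)):
        ow+=[(W0,(x,y,.055),A(u)),(W1,(x,y,.055),A(v))]; oa+=[(T,(x,y,.055),tp(*t)),(S,(x,y,.055),sp(*s))]
for n,o in(("wrist",ow),("all",ow+oa)):
    q,r=fit(o,[.65,-.4,0,0]); print("rack",n,q.round(4),np.sqrt((r**2).mean()),np.abs(r).max())
rack=q
c,s=np.cos(tray[3]),np.sin(tray[3])
for k,p in knobs.items(): v=p[:2]-tray[:2]; print(k,"in tray",[round(c*v[0]+s*v[1],4),round(-s*v[0]+c*v[1],4)])
pickle.dump((tray,rack,knobs),open("m1.pkl","wb"))
# overlay of rack bays on w0, using z=0 (white) and fitted (magenta)
im=cv2.resize(W0["pixels"][90:360,200:410],None,fx=2.2,fy=2.2,interpolation=cv2.INTER_CUBIC); im2=cv2.resize(T["pixels"][76:312,178:450],None,fx=2.2,fy=2.2,interpolation=cv2.INTER_CUBIC)[:520]
for z,col in((0,(255,255,255)),(rack[2],(255,0,255))):
    c,s=np.cos(rack[3]),np.sin(rack[3]); R=A([[c,-s,0],[s,c,0],[0,0,1]]); o=A([rack[0],rack[1],z])
    for y in(.076,0,-.076):
        for x in(.036,-.036):
            P=R@A([x,y,.055])+o
            u=(proj(W0,P)[0]-[200,90]+.5)*2.2; cv2.circle(im,tuple(np.int32(u.round())),2,col,-1)
            u=(proj(T,P)[0]-[178,76]+.5)*2.2; cv2.circle(im2,tuple(np.int32(u.round())),2,col,-1)
h=min(im.shape[0],im2.shape[0]); cv2.imwrite("pics/ov.png",cv2.hconcat([im[:h,:],im2[:h]])[:, :1100] if 0 else cv2.resize(cv2.hconcat([im[:h,240:],im2[:h]]),None,fx=.97,fy=.97))
E
python3 m1.py | sed -n '/---/,$p'
```

```text
---
green [0.4963 0.0628 0.0758] 0.92 wrist only [0.4972 0.0628 0.0796] 0.1
red [ 0.4855 -0.0142  0.0744] 1.23 wrist only [ 0.4851 -0.0135  0.0728] 0.16
yellow [ 0.4731 -0.0861  0.0747] 1.12 wrist only [ 0.4745 -0.0841  0.0801] 0.31
black [ 0.4612 -0.1652  0.072 ] 1.44 wrist only [ 0.4574 -0.17    0.0595] 0.07
rack wrist [ 6.320e-01 -5.990e-02 -1.000e-04 -1.096e-01] 0.4494640973156044 1.124652138844283
rack all [ 0.6322 -0.0617 -0.0042 -0.108 ] 1.000392880091409 3.0026371234028773
green in tray [np.float64(0.0021), np.float64(0.1155)]
red in tray [np.float64(0.0023), np.float64(0.0378)]
yellow in tray [np.float64(0.0002), np.float64(-0.0352)]
black in tray [np.float64(-0.0003), np.float64(-0.1152)]
```

View pics/ov.png

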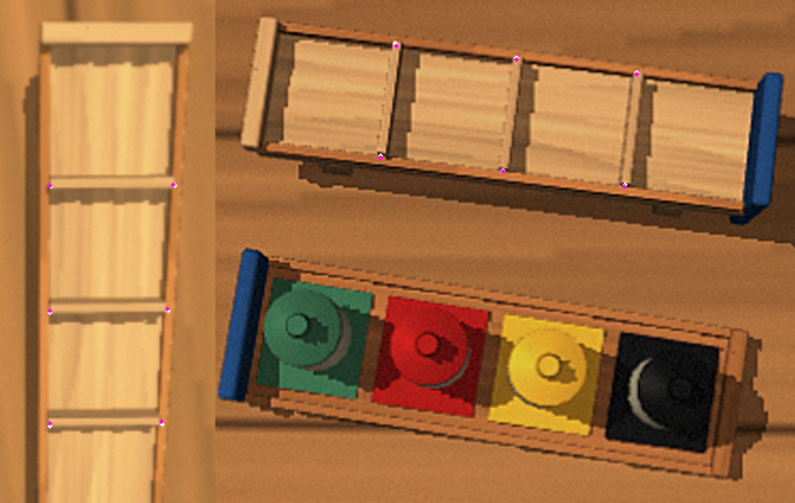

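```bash
cat >> rob.py <<'E'
tray,rack,kn=pickle.load(open("m1.pkl","rb"))
Rt,Rr=ori(tray[3],1),ori(rack[3],1)
def job(k,yb,H=.145):
    x,y=kn[k][:2]; c,s=np.cos(rack[3]),np.sin(rack[3]); bx,by=rack[0]-s*yb,rack[1]+c*yb
    ctrl.grip(.08); ctrl.reach([x,y,H],Rt)
    if ctrl.move_linear([x,y,.026],.12,force_limit=8): print("pick contact",ctrl.sense()["eef_pos"])
    ctrl.grip(.03); st=ctrl.sense(); print(k,"held",st["opening"],st["grasp_force"])
    ctrl.move_linear([x,y,H],.12)
    ctrl.move_linear([bx,by,H],.15,orientation=Rr)
    st=ctrl.sense(); print(" carried",st["opening"],st["grasp_force"])
    ctrl.move_linear([bx,by,.066],.12)
    hit=ctrl.move_linear([bx,by,.048],.03,force_limit=3)
    st=ctrl.sense(); print(" down",hit,np.round(st["eef_pos"],4),np.round(st["wrist_force"],1))
    ctrl.grip(.07); ctrl.move_linear([bx,by,H],.15); print(" clock",ctrl.sense()["clock"])
E
python3 - <<'E'
from rob import *
job("green",-.114)
f=ctrl.grab_frame("top"); s=ctrl.grab_frame("side")
cv2.imwrite("pics/a1.png",cv2.hconcat([f["pixels"][60:320,170:460],s["pixels"][140:400,140:440]]))
E
```

```text
green held 0.04737694237479226 29.99904278665781
 carried 0.04778570607447462 29.99953145161271
 down True [ 0.6202 -0.1752  0.0529] [-0.7 -0.8  3.2]
 clock 12.4583
```

View pics/a1.png

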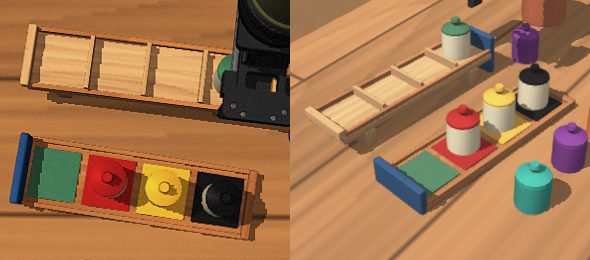

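The green pot stands upright in the bay next to the rack's blue end (crop ~455,40), and the contact height of 0.0529 matches the bay floor. The remaining three follow.

Run:
```python
from rob import *
job("red",-.038); job("yellow",.038); job("black",.114)
ctrl.reach([.4,-.35,.3],Rt); ctrl.wait(.3)
f=ctrl.grab_frame("top"); s=ctrl.grab_frame("side")
pickle.dump((f,s),open("f2.pkl","wb"))
cv2.imwrite("pics/a2.png",cv2.hconcat([cv2.resize(f["pixels"][60:320,170:460],None,fx=1.35,fy=1.35),cv2.resize(s["pixels"][140:400,140:440],None,fx=1.35,fy=1.35)]))
```

```text
red held 0.04740678371614852 29.999780002981424
 carried 0.047080947309897675 29.999975189566612
 down True [ 0.6283 -0.0996  0.0528] [-0.5 -0.7  4. ]
 clock 20.4667
yellow held 0.04719989342723058 30.00004906207323
 carried 0.04681251438308669 29.999988991767168
 down True [ 0.6366 -0.024   0.0529] [-0.8  0.7  4.5]
 clock 28.25
black held 0.047064413886165474 29.999386612325907
 carried 0.047316775476344525 29.999489709734917
 down True [0.6448 0.0516 0.0528] [-0.3 -0.7  3.4]
 clock 36.9917
```

View pics/a2.png

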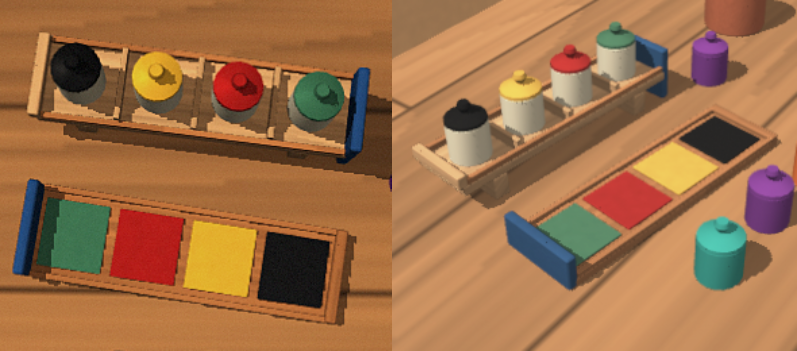

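All four pots stand upright in their bays: from the rack's blue end green, red, yellow, black. A quick position check comes before handing in.

Run:
```python
from rob import *
T,S=pickle.load(open("f2.pkl","rb")); c,s=np.cos(rack[3]),np.sin(rack[3]); ok=True
for k,a,b,y0 in(("green",(320,90),(615,28),-.114),("red",(238,82),(570,52),-.038),("yellow",(157,72),(519,77),.038),("black",(74,59),(464,106),.114)):
    p,e=tri([(T,np.array(a)/1.35+[170,60]),(S,np.array([b[0]-392,b[1]])/1.35+[140,140])]); v=p[:2]-rack[:2]
    x,y=c*v[0]+s*v[1],-s*v[0]+c*v[1]-y0; print(k,round(x,4),round(y,4),p[2].round(3),e.round(2)); ok&=abs(x)<.009 and abs(y)<.01
print(ok)
if ok: print(ctrl.job_done())
```

```text
green 0.0029 -0.0006 0.1 1.17
red 0.0014 -0.0006 0.099 0.76
yellow 0.0022 -0.0011 0.099 0.04
black 0.0047 -0.0004 0.099 1.25
True
the job is handed in; nothing more can be done
None
```

The job is handed in at about 40 s of the 96 s allowed: green, red, yellow and black stand upright in the rack in that order from its blue end, each measured within about 5 mm of its bay's centre; the hand-in call returned no verdict.

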